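# Square up a tile in the glazing jig

## Robot

A 7-joint arm with a two-finger parallel gripper is mounted at the origin on the work surface. World frame = base frame: x ahead of the robot, y to its left, z up, the work surface at z = 0. Lengths are in m, angles in rad, forces in N, time in s.
With the tool pointing down it reaches from about 0.425 to 0.95 m from the base axis. Payload 4.7 kg.
Tool frame: the origin (TCP) lies between the finger pads; the fingertips stand 25 mm ahead of it and the grasp point (between the pads) lies 6 mm ahead of it; z points along the fingers, y is the line along which they close (so a half turn about z gives the same grasp; the last joint's range is limited). The gripper opens to 85 mm and grips with 20 to 120 N. Pads are 22 mm wide; open, the fingers measure 114 mm over their backs; the gripper's body (76 mm by 85 mm) begins 54 mm behind the grasp point. The pads swing forward as they close: fully open they stand 13 mm farther back than shut.
Start: joints at [1.134, 0.469, -0.049, 1.532, 0.024, 1.141, -0.082], TCP at [0.268, -0.62, 0.256] pointing down, gripper open.
Joint ranges: [-2.59, 2.59], [-0.33, 1.99], [-1.39, 1.29], [0.1, 2.45], [-1.04, 4.18], [0.21, 1.99], [-2.66, 2.66]. Speed limits (rad/s): [2.57, 2.57, 3.14, 3.14, 3.14, 3.14, 3.14].

## Interface

Orientations are given as a 3x3 rotation matrix whose columns are the frame's x, y, z axes.
In Python, from rig import * gives the robot as it stands. Calls block until the motion is done:
- movep(position, orientation): joint-space move of the TCP to a pose.
- move_l(position, attitude=None, feed=0.15, until_force=None): straight line of the TCP; attitude=None keeps the orientation; feed is the mean speed in m/s. With until_force (N) it stops when the force on the tool has changed by that much, and returns True; else False.
- move_joints(angles): joint-space move.
- command_gripper(opening, newtons=None): finger opening in m; newtons is the grip in N (None keeps the last); returns when the fingers have stopped.
- sleep(seconds).
- inverse_kinematics(position, orientation): joint angles nearest the present ones, or None.
- sense(): the state.
- camera(name): name is "scene" or "top" or "wrist"; returns (picture, depth): 400x640x3 uint8, red, green, blue; 400x640 float32, m along the optical axis (not along the pixel's ray), 0 where there is no reading.
- camera_params(name): a dict with "K" (3x3 intrinsics, pixels), "position" and "rotation" of the camera in the world; the wrist camera has in their place "tool_from_camera" (4x4, takes a point from camera to tool coordinates, whose origin is the TCP and whose axes are the flange's). Camera axes: x right, y down, z forward; pixel columns grow to the right and rows downward; lengths in m; the calibration is good to about 2 mm. A picture is of the moment at which its call begins: read the wrist's pose just before it. camera_params takes no time and is no camera call.
A pose or a line that the arm cannot do raises Unreachable and nothing moves.
- finish_job(): hands the job in; it is judged then, once.
The state is a dict: "time_s": time; "joint_pos": joint angles; "qd": joint speeds; "joint_efforts": joint torques, N m; "position": TCP position; "tcp_rot": TCP orientation; "wrist_force": force on the tool from outside, world axes, zero at the start; "ft_torque": the same for the moment, N m; "finger_gap": finger opening in m; "gripper_force": force on a finger pad.
Only numpy, scipy, OpenCV 4.12 (cv2) and the standard library are available. Lean on these libraries where they do the work, as an engineer would, in place of code of your own. Each camera call takes 0.05 s, during which the arm holds its last target. There are 200 camera calls.

## Task

Square up the terracotta tile in the wooden jig by pushing only: push it back until it lies flat against the rear batten, and push the sliding clamp block along until the tile is held snugly between the clamp block and the end stop, with no gap at the batten, stop or block. Do not lift or tip the tile, leave the jar, the vase and the mug where they stand, and finish with the hand clear.

Things in the scene. Friction and masses are not known exactly. Their poses are not given: they have to be found in the camera images.
- jig: Plywood board fixed to the table, 18 mm thick, open at the front. Origin on the table surface under the board; x points away from the robot (yaw varies), y to its left, z up. Board spans x -130..95, y -260..240 mm. Pale wood battens 20 mm wide and 22 mm high stand on it along the far edge and at the left. Snug in their corner the tile's centre is at x 25, y 90 mm.
- batten_face (a point): Middle of the rear batten's inner face, where that face meets the board: jig x 75, y 5, z 18 mm. The face runs along jig y from -130 to 140 mm and looks to jig -x.
- stop_face (a point): Middle of the end stop's inner face, where that face meets the board: jig x 22, y 140, z 18 mm. The face runs along jig x from -50 to 95 mm and looks to jig -y, to the right.
- tile: Loose square terracotta tile, 100 x 100 x 16 mm, about 0.3 kg, lying flat on the board (underside 18 mm above the table); a few N slide it, up to 20 N when a corner catches on the batten. Origin at the centre of its underside, axes along its edges, z up. It starts turned at most 0.3 rad from the jig's axes, clear of the batten, the stop and the clamp block.
- clamp (a joint): Travel (m) of the dark wood clamp block towards the stop, along jig +y; 0 to 0.18, 0.165 with the tile snug. Block 120 mm along jig x (-50 to 70), 72 mm along y, top 52 mm above the table. At value v its front face is at jig y = -125 mm + v, its back face at -197 mm + v. About 3 N slides it, more with the tile before it; it stays where left.
- clamp_back (a point): Centre of the clamp block's back face (the face looking to jig -y, away from the tile), 35 mm above the table; moves with the block. Push here towards jig +y.
- jar: Bystander: small closed glass jar with white cap, 48 mm diameter, 62 mm high, standing on the left end of the board beyond the end stop. Origin at centre of its underside.
- vase: Bystander: small terracotta bud vase, 54 mm at its widest, 80 mm high, standing on the front left of the board. Origin at centre of its underside.
- mug: Bystander: blue mug, 72 mm diameter, 85 mm high, standing on the table behind the rear batten. Origin at centre of its underside.
Things that resemble listed ones, but are neither listed nor needed, are in the scene too. Of the things like the tile, leave any that is blue, pink or yellow; of the rest the smaller one is meant.

How it is judged:
By the outcome, as a careful person would: the job done as asked, in the order asked, and still so for the second after the job is handed in, with the robot touching nothing.
It also fails if it takes over 54 s, if anything falls off the work surface, if the arm or the gripper's body presses on something with over 40 N, if the wrist force passes 120 N, or if a joint passes its speed limit or range.

## Working session

There is one attempt and no reset: what is moved stays moved. The work goes in short steps, each a Python script; the robot and the scene stay as the last script left them, time stands still between calls to the robot, and variables do not carry over. Pictures are saved under pics/ and viewed, at most 10 in all, crops included, and the job is handed in when it is done.

```bash
mkdir -p pics; python3 - <<'E'
from rig import *
import cv2,numpy as np
for n in("scene","top"):
    p,d=camera(n); cv2.imwrite(f"pics/{n}0.png",p[:,:,::-1]); np.savez(f"{n}0.npz",p=p,d=d)
    c=camera_params(n); print(n,{k:np.round(v,3).tolist() for k,v in c.items()})
s=sense();print(s["time_s"],s["position"],np.round(s["tcp_rot"],3).tolist())
E
```

```text
scene {'K': [[422.454, 0.0, 320.702], [0.0, 422.454, 205.919], [0.0, 0.0, 1.0]], 'position': [0.92, -0.258, 0.85], 'rotation': [[0.753, 0.561, -0.343], [0.658, -0.65, 0.381], [-0.009, -0.513, -0.859]]}
top {'K': [[408.11, 0.0, 318.631], [0.0, 408.11, 200.821], [0.0, 0.0, 1.0]], 'position': [0.523, 0.093, 0.93], 'rotation': [[-0.007, -0.997, 0.076], [-1.0, 0.008, 0.015], [-0.016, -0.076, -0.997]]}
0.1 [ 0.2675128  -0.61921652  0.25536421] [[0.918, 0.397, -0.001], [0.397, -0.918, 0.002], [-0.0, -0.002, -1.0]]
```

View pics/top0.png

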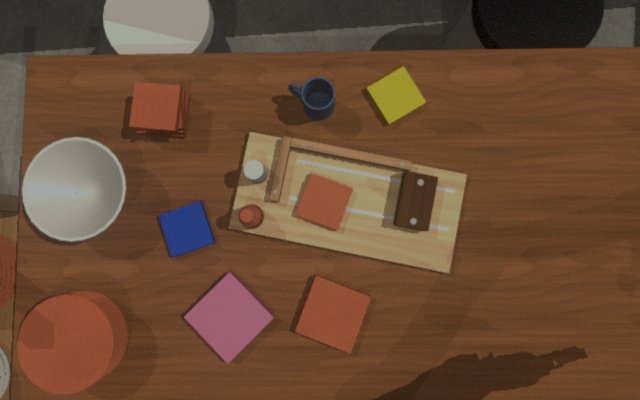

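View pics/scene0.png

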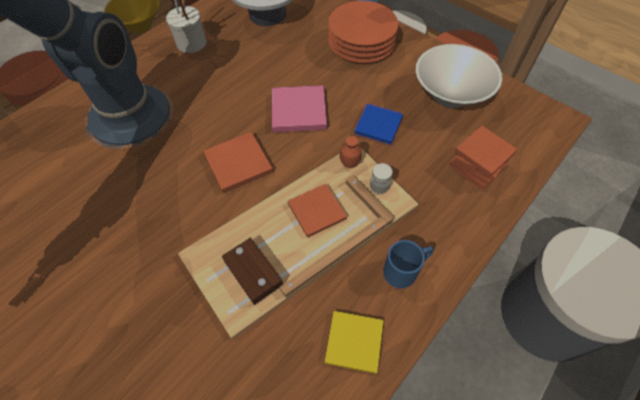

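The top view shows these possible tiles: the one on the board (324,201), a larger terracotta one on the table (333,314), a terracotta stack (158,107), and blue (187,229), pink (229,317) and yellow (396,96) ones. The smaller terracotta one, on the board at (324,201), is the one meant. The clamp is at (416,201), the jar at (255,170), the vase at (250,216) and the mug at (318,97).

```bash
cat > meas.py <<'E'
import numpy as np,cv2
from rig import camera_params
def cloud(n,d):
    c=camera_params(n);K=c["K"];v,u=np.mgrid[:400,:640]
    r=np.stack([(u-K[0,2])/K[0,0],(v-K[1,2])/K[1,1],np.ones(u.shape)],-1)@np.array(c["rotation"]).T
    return np.array(c["position"])+r*d[...,None], r, np.array(c["position"])
def onplane(r,o,z): return o+r*((z-o[2])/r[...,2:])
def rect(P):
    (c,s,a)=cv2.minAreaRect((P[:,:2]*1000).astype(np.float32)); return np.round(c,1),np.round(s,1),round(a,2)
def blob(m,seed):
    m=cv2.morphologyEx(m.astype(np.uint8),cv2.MORPH_OPEN,np.ones((3,3)))
    _,l=cv2.connectedComponents(m); return l==l[seed[1],seed[0]]
E
python3 - <<'E'
from meas import *
seeds={"top":dict(tile=(324,201),big=(333,314),clamp=(405,205)),"scene":dict(tile=(318,210),big=(238,162),clamp=(245,275))}
for n in seeds:
    f=np.load(n+"0.npz");p,d=f["p"],f["d"];P,r,o=cloud(n,d)
    hsv=cv2.cvtColor(p,cv2.COLOR_RGB2HSV).astype(int); lab=cv2.cvtColor(p,cv2.COLOR_RGB2LAB).astype(int)
    for k,s in seeds[n].items():
        m=blob(np.abs(lab-lab[s[1],s[0]]).max(-1)<(22),s)
        if k=="clamp": m=blob((P[...,2]>.045)&(P[...,2]<.06)&(np.linalg.norm(P-P[s[1],s[0]],axis=-1)<.1),s)
        z=np.median(P[m][:,2]); print(n,k,"px",m.sum(),"z",z.round(4),"depth rect",*rect(P[m]),"plane rect",*rect(onplane(r,o,{"tile":.034,"big":z,"clamp":.052}[k])[m]))
    t=P[seeds[n]["tile"][1],seeds[n]["tile"][0]]
    near=np.linalg.norm(P[...,:2]-t[:2],axis=-1)<.4
    m=(P[...,2]>.010)&(P[...,2]<.026)&near
    s=(360,230) if n=="top" else (215,250)
    b=blob((P[...,2]>.009)&near,s); print(n,"board z",np.median(P[m][:,2]).round(4),"board",*rect(P[blob(m,s)]), "std",P[m][:,2].std())
p=cv2.imread("pics/top0.png")[120:280,220:480]; cv2.imwrite("pics/crop.png",cv2.resize(p,None,fx=3,fy=3,interpolation=2))
E
```

```text
top tile px 2268 z 0.0351 depth rect [587.5 100.6] [113.2 116.1] 69.97 plane rect [590.8  99.5] [111.1 106.9] 70.96
top big px 3566 z 0.0226 depth rect [390.6  60.9] [139.6 233.7] 72.73 plane rect [344.5  76.9] [130.5 129.1] 68.67
top clamp px 1881 z 0.0536 depth rect [ 590.  -103.6] [ 72.6 120.2] 78.01 plane rect [ 589.7 -103.1] [ 73.5 120. ] 78.01
top board z 0.0198 board [592.5  42.5] [500.9 225.4] 78.11 std 0.002638387725072471
scene tile px 1822 z 0.0348 depth rect [749.4 -35.4] [131.4 545.3] 50.88 plane rect [588.8  91.6] [110.9 100.9] 68.78
scene big px 2747 z 0.0216 depth rect [ 528.1 -107. ] [234.5 805.9] 52.64 plane rect [326.2  69.6] [258.2 162.7] 70.78
scene clamp px 1965 z 0.0534 depth rect [ 588.  -105.8] [ 71.8 121.3] 78.08 plane rect [ 588.9 -106.1] [ 72.2 122.6] 78.03
scene board z 0.0189 board [589.8  40.7] [499.6 227.8] 78.13 std 0.0026100787430895097
```

View pics/crop.png

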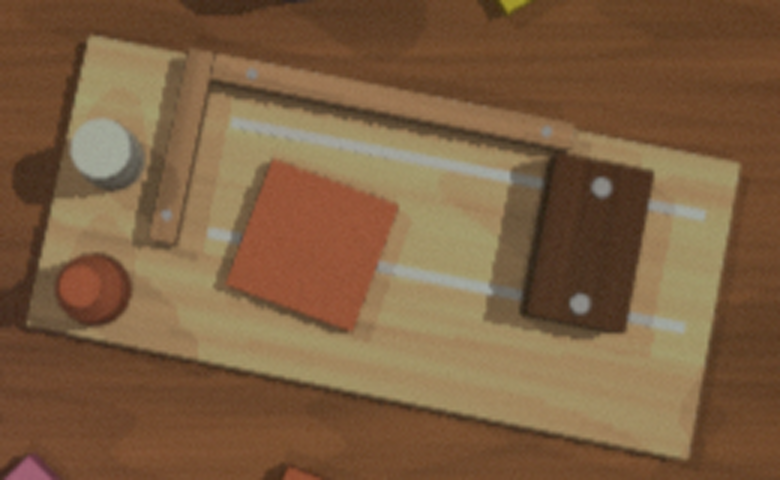

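The crop shows the smaller terracotta tile alone on the board at crop (313,245), which is top (324,201). The clamp is at its right-hand end and the gap to the stop is clear. The jig fit is 500x226 mm with yaw about -11.9°. It puts the clamp block at jig x 10, as it must be, and the tile at about (-30, 44), turned -8°.

First I push the tile back with two spread fingers.

```bash
cat > jig.py <<'E'
from rig import *
import numpy as np
yaw=np.radians(78.1-90); O=np.array([.6104,.0478]); c,s=np.cos(yaw),np.sin(yaw); R2=np.array([[c,-s],[s,c]])
jx=np.array([c,s,0]); jy=np.array([-s,c,0]); dn=np.array([0,0,-1.])
def W(x,y,z): return np.array([*(O+R2@[x/1e3,y/1e3]),z/1e3])
def J(p): return np.round(np.array([*(R2.T@(np.array(p[:2])-O)),p[2]])*1e3,1)
def rot(y): return np.column_stack([np.cross(y,dn),y,dn])
RA=rot(-jy)            # fingers side by side along jig y
RB=rot(jx)             # along jig x
def st(tag=""): q=sense(); print(tag,round(q["time_s"],2),J(q["position"]),np.round(q["wrist_force"],1),round(q["finger_gap"],3))
E
python3 - <<'E'
from jig import *
for p in (W(10,-218,50),W(10,-40,50)):
    for R in (RB,rot(-jx)): print(inverse_kinematics(p,R))
command_gripper(.05)
movep(W(-113,44,120),RA); st("above")
move_l(W(-113,44,70),feed=.12)
print(move_l(W(-113,44,38),feed=.03,until_force=4)); st("touch")
z=J(sense()["position"])[2]
move_l(W(-113,44,z+5),feed=.05)
print(move_l(W(-25,44,z+5),feed=.035,until_force=15)); st("pushed")
E
```

```text
[ 0.51947993  0.63176197 -0.41670053  1.86415804  0.3699583   0.72225189
 -0.3144457 ]
[-0.50323191  0.9161316   1.10277183  1.92399456 -1.00707567  0.99275846
 -2.26183444]
[ 0.28520477  0.66635195 -0.50570719  1.82893085  0.44866534  0.76192872
 -0.66819888]
[ 0.6773023   0.98329249 -1.18705532  1.80712325  1.02767227  1.12327581
  2.04803209]
above 3.31 [-112.4   43.3  120. ] [-0.4 -0.5 -0.1] 0.05
True
touch 4.8 [-113.2   43.9   40. ] [-0.7 -0.4  6.5] 0.05
True
pushed 7.17 [-33.9  44.   44.4] [ 0.2  0.6 -1.6] 0.05
```

```bash
python3 - <<'E'
from jig import *
import cv2
print(move_l(W(-20,44,44.4),feed=.02,until_force=18)); st("again")
move_l(W(-75,44,44.4),feed=.1)
move_l(W(-80,44,120),feed=.2)
command_gripper(.03)
movep(W(10,-222,120),RB); st("clampback")
p,d=camera("top"); np.savez("top1.npz",p=p,d=d)
p=p[120:280,220:480,::-1]; cv2.imwrite("pics/crop1.png",cv2.resize(p,None,fx=3,fy=3,interpolation=2))
E
```

```text
True
again 7.62 [-33.7  43.5  43.3] [ 0.9  0.1 -0.8] 0.05
clampback 10.66 [   9.9 -221.1  120.1] [-0.8 -0.1 -0.2] 0.03
```

View pics/crop1.png

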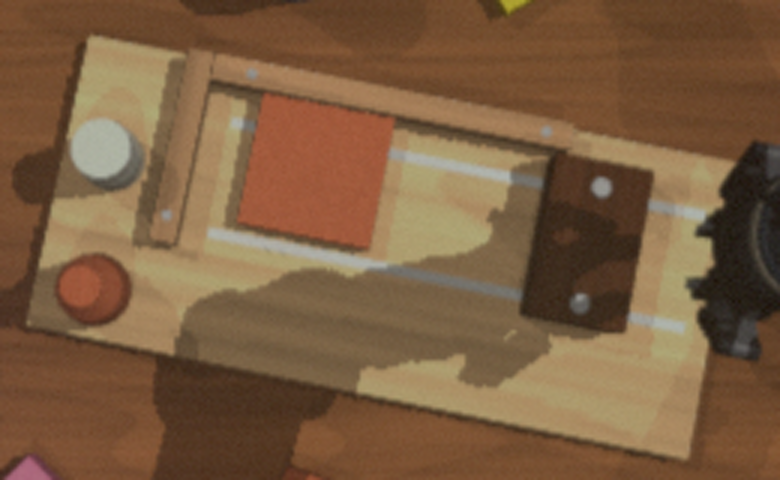

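The tile at crop (315,170) now lies along the rear batten, with its rear edge from (265,92) to (395,117), about 45 mm short of the stop. Next I push the clamp block.

```bash
python3 - <<'E'
from jig import *
move_l(W(10,-222,50),feed=.12); st("down")
print(move_l(W(10,-95,50),feed=.06,until_force=15)); st("mid")
print(move_l(W(10,-30,50),feed=.03,until_force=20)); st("end")
E
```

```text
down 11.44 [  10.5 -221.6   50.4] [-0.6 -0.5  0.9] 0.03
False
mid 13.71 [ 10.  -94.9  50. ] [ 0.7 -1.5 -0.2] 0.03
True
end 15.49 [  9.7 -41.6  49.5] [-0.3  0.  -0.4] 0.03
```

```bash
python3 - <<'E'
from jig import *
import cv2
print(move_l(W(10,-28,50),feed=.02,until_force=25)); st("end2")
move_l(W(10,-75,50),feed=.1); move_l(W(10,-80,120),feed=.2)
movep(W(-75,90,120),RA); move_l(W(-75,90,46),feed=.12)
print(move_l(W(-22,90,46),feed=.03,until_force=18)); st("tile")
move_l(W(-75,90,46),feed=.1); move_l(W(-75,90,120),feed=.2)
movep(W(10,-80,120),RB); move_l(W(10,-75,50),feed=.12)
print(move_l(W(10,-28,50),feed=.03,until_force=25)); st("clamp")
move_l(W(10,-80,50),feed=.1); move_l(W(10,-100,120),feed=.2); movep(W(10,-300,220),RB); st("clear")
for n in("top","scene"):
    p,d=camera(n); np.savez(n+"2.npz",p=p,d=d); p=p[120:280,220:480,::-1] if n=="top" else p[140:300,220:480,::-1]
    cv2.imwrite(f"pics/{n}2.png",cv2.resize(p,None,fx=3,fy=3,interpolation=2))
E
```

```text
True
end2 16.14 [  9.3 -41.7  48.6] [-0.4 -0.2 -0.1] 0.03
True
tile 20.73 [-33.9  89.9  45.2] [-0.7 -0.6  0.8] 0.03
True
clamp 25.31 [  9.7 -41.6  49.6] [0.1 0.1 0.3] 0.03
clear 27.25 [   9.5 -297.9  218.9] [0.5 0.3 0.4] 0.03
```

View pics/top2.png

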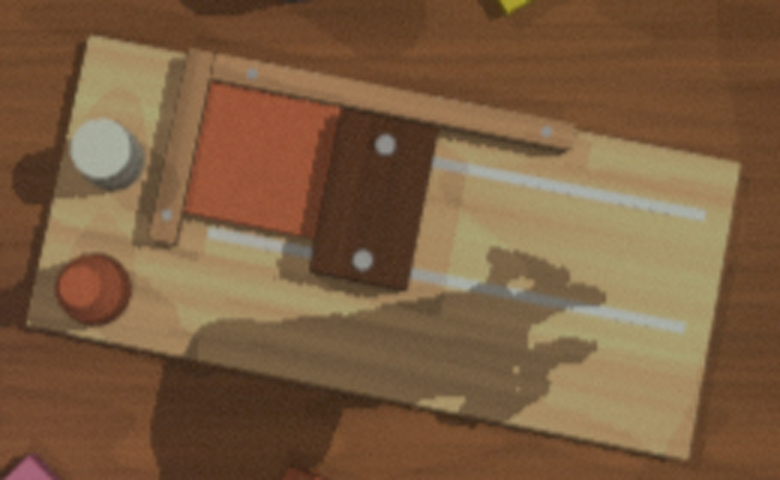

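View pics/scene2.png

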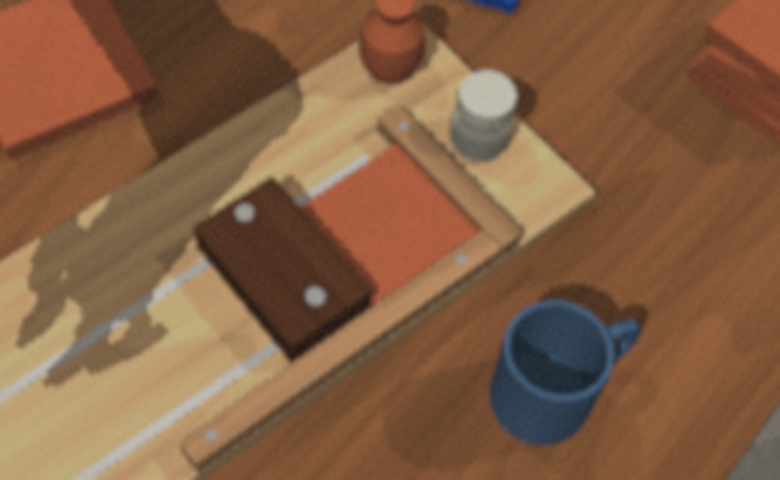

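Both views show the tile, at top crop (265,155), filling the corner. No board is visible at the batten, stop or block, and the jar, vase and mug have not moved. I check the clamp travel by depth and hand in.

```bash
python3 - <<'E'
from meas import *
from jig import *
for n,s in(("top",(353,190)),("scene",(313,230))):
    d=np.load(n+"2.npz")["d"];P=cloud(n,d)[0]
    m=(P[...,2]>.047)&(P[...,2]<.06)&(np.linalg.norm(P-P[s[1],s[0]],axis=-1)<.1)
    r=rect(P[blob(m,s)]); j=J([*(r[0]/1e3),.052]); print(n,r,j,"v",j[1]+161); v=j[1]+161; ok=abs(v-165)<5
    if not ok: print("CHECK")
q=sense(); st()
if ok: print(finish_job())
E
```

```text
top (array([622.2,  50.5]), array([ 72. , 119.9]), 78.26) [11.   5.1 52. ] v 166.1
scene (array([619.8,  48.4]), array([ 72.7, 122.7]), 77.54) [ 9.1  2.5 52. ] v 163.5
 27.35 [   9.7 -297.1  219. ] [ 0.2 -0.1  0.6] 0.03
the job is handed in; nothing more can be done
None
```

I handed the job in at 27.4 s: the tile looks flat against the rear batten and snug between the end stop and clamp block (clamp travel measured 0.164–0.166 m), the jar, vase and mug have not moved, and the hand is clear.

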